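# Put the spray compressor's flat battery on charge

### The job

The spray compressor's battery is flat. Lift the blue-capped dye bottle that stands in front of it out of the way and stand it in the spill tray; then pinch the two opposed red buttons on the battery's sides together, draw it straight up out of the compressor, and stand it upright on the bench. Take it again by its two plain ribbed faces, leaving the buttons alone, and lower it fully home into the free middle bay of the charger, without tipping the bottle or disturbing the other batteries and pots.

Things in the scene. Friction and masses are not known exactly. Their poses are not given: they have to be found in the camera images.
- flat_pack: The flat battery pack, 84 mm tall, 0.2 to 0.3 kg, standing in the compressor's bay; fits either way round. Origin: centre of its underside; z up, x towards one plain face, y towards the left button. Black stem (z 0 to 34): 36 mm in x, 44 mm in y, lowest 6 mm 4 mm narrower. Dark head (z 34 to 84): 52 mm in x between the plain ribbed faces it is carried by, 42 mm in y
- pack_buttons (a point): Point on the pack's axis midway between its two red side buttons, 60 mm above its underside. The buttons stand out from the head on its +y and -y sides, each 30 mm wide (x) and 28 mm tall (14 mm above and below this point), outer faces 57 mm apart, 46 mm when both are fully pressed
- pack_teeth (a point): Point on the pack's axis level with its two latch teeth, 16.5 mm above its underside. Each tooth is one piece with the button above it, stands out to 27.5 mm from the axis in y, and is caught under a lip in the compressor until its button is pressed at least 4 mm
- button_left (a joint): Press of the red button on the pack's +y side: 0 out, grows inward, 0.0055 m fully pressed; sprung, about 3 N to start and 8 N to press home
- button_right (a joint): The same for the red button on the pack's -y side
- compressor: Fixed green cordless spray compressor, 200 mm wide (y), 234 mm deep; origin 83 mm behind its front edge (-x), on the table. Front deck 60 mm high with the battery bay; green pump housing behind it (x +18 to +89 mm) 105 mm high, low handle on it to 119 mm, dark air tank behind. The pack's y lies along its x: one button to the front, one to the rear, 39 mm clear of the housing
- battery_bay (a point): Centre of the mouth of the compressor's battery bay, at deck level 60 mm above the table, on the axis of the pack as fitted; the pack sits 34 mm deep in it and its underside is 26 mm above the table. Drawing it up 40 mm frees it
- dye_bottle: White dye bottle with blue label and blue cap, 76 mm diameter, 215 mm tall, 0.3 to 0.6 kg, standing against the compressor's front edge, so close to the front button that no finger fits between (axis about 74 mm from the pack's axis). Origin: centre of its underside. Full width up to 160 mm; cap 38 mm diameter, from 183 mm up to 215 mm, short sloping shoulder below it
- tray: Fixed grey spill tray, 190 mm (x) by 220 mm (y), rim 18 mm high, walls 4 mm. Two pots stand in its far (+x) half; the near (-x) half is free, good spot centred at x = -45 mm, y = 0. The bench in front of the tray (towards the robot) is clear, room to stand the pack. Origin under its centre
- tray_middle (a point): Centre of the tray's floor, 4 mm above the table
- charger: Fixed dark three-bay charger, 104 mm deep (x), 216 mm wide (y), 50 mm high, origin under its centre. Bays at y = -66, 0, +66 mm, each 41 mm (x) by 62 mm (y), no latch; the middle one is free. Packs stand in them with their y along the charger's y; buttons of neighbours are then only 9 mm apart, so no finger fits between them
- free_bay (a point): Centre of the mouth of the free middle bay, 50 mm above the table. A pack fully home sits 34 mm deep with its head resting on the rim and its underside 16 mm above the table
- charging_left: Another pack of the same shape charging in the bay at the charger's +y; leave alone. Origin: centre of its underside
- charging_right: The same in the bay at the charger's -y; leave alone
- jar_green: Pot with green label and lid, 71 mm diameter, 92 mm tall, in the far half of the tray; leave alone. Origin: centre of its underside
- jar_amber: Pot with amber label and dark lid, same size, in the far half of the tray; leave alone
Not all that is in view belongs to the job. Leave any pink or yellow look-alike of the flat_pack alone.

How it is judged:
On the way, in this order (a step that is already met when the one before it is completed fails the run):
1. the dye bottle stands upright in the spill tray, let go (x of dye_bottle in the frame of tray between -0.085 and 0.085 m and y of dye_bottle in the frame of tray between -0.1 and 0.1 m and z of dye_bottle in the frame of tray below 0.008 m and angle between dye_bottle's own z axis and vertical below 0.1 rad and contact force between the fingers and dye_bottle below 0.3 N and linear speed of dye_bottle below 0.03 m/s), for 0.2 s.
2. both buttons are pinched in while the battery is still home in the compressor (value of joint each of button_left, button_right above 0.0035 m and z of flat_pack in the frame of battery_bay below -0.028 m and horizontal distance between flat_pack and battery_bay below 0.008 m), for 0.05 s.
3. the battery stands upright on the bench, let go (height (world z) of flat_pack below 0.003 m and angle between flat_pack's own z axis and vertical below 0.1 rad and contact force between the fingers and flat_pack below 0.3 N and linear speed of flat_pack below 0.03 m/s), for 0.2 s.
4. the battery is carried by its plain faces, the buttons not pressed (height (world z) of flat_pack above 0.03 m and contact force between the fingers and flat_pack above 2 N and value of joint each of button_left, button_right below 0.001 m), for 0.1 s.
At the end, for the whole second after the job is handed in: The flat battery stands upright (within 0.08 rad) and at rest in the charger's middle bay, at most 4 mm short of fully home and within 8 mm of the bay's centre; the dye bottle stands upright and at rest inside the spill tray; the two other batteries are within 10 mm of where they were (z of flat_pack in the frame of free_bay below -0.03 m and horizontal distance between flat_pack and free_bay below 0.008 m and angle between flat_pack's own z axis and vertical below 0.08 rad and linear speed of each of flat_pack, dye_bottle below 0.02 m/s and x of dye_bottle in the frame of tray between -0.085 and 0.085 m and y of dye_bottle in the frame of tray between -0.1 and 0.1 m and z of dye_bottle in the frame of tray below 0.008 m and angle between dye_bottle's own z axis and vertical below 0.1 rad and distance of each of charging_left, charging_right from where it was at the start of the episode below 0.01 m); the robot touches nothing.
It fails at once if the dye bottle is tipped over (more than 0.5 rad) (angle between dye_bottle's own z axis and vertical above 0.5 rad).
It fails at once if a charging battery is shoved or lifted by more than 15 mm (distance of any of charging_left, charging_right from where it was at the start of the episode above 0.015 m).
It fails at once if a pot in the tray is shoved by more than 30 mm or tipped (distance of any of jar_green, jar_amber from where it was at the start of the episode above 0.03 m or angle between any of jar_green, jar_amber's own z axis and vertical above 0.4 rad).
It also fails if it takes over 64 s, if anything falls off the work surface, if the arm or the gripper's body presses on something with over 40 N, if the wrist force passes 120 N, or if a joint passes its speed limit or range.

### The arm

A 7-joint arm with a two-finger parallel gripper is mounted at the origin on the work surface. World frame = base frame: x ahead of the robot, y to its left, z up, the work surface at z = 0. Lengths are in m, angles in rad, forces in N, time in s.
With the tool pointing down it reaches from about 0.425 to 1.025 m from the base axis. Payload 3.6 kg.
Tool frame: the origin (TCP) lies at the very end of the fingers, on their centre line; the grasp point (between the pads) lies 19 mm behind it; z points along the fingers, x is the direction in which the jaws open and shut, and the axes are right-handed (so a half turn about z gives the same grasp; the last joint's range is limited). The gripper opens to 85 mm and grips with 20 to 120 N. Pads are 22 mm wide; open, the fingers measure 114 mm over their backs; the gripper's body (76 mm by 85 mm) begins 54 mm behind the grasp point. The pads swing forward as they close: fully open they stand 13 mm farther back than shut.
Start: joints at [-1.329, 0.591, 0.048, 1.609, -0.033, 0.943, -0.034], TCP at [0.238, 0.685, 0.231] pointing down, gripper open.
Joint ranges: [-2.69, 2.69], [-0.47, 2.24], [-1.27, 1.36], [0.19, 2.51], [-1.53, 4.68], [0.08, 2.07], [-3.09, 3.09]. Speed limits (rad/s): [2.57, 2.57, 3.14, 3.14, 3.14, 3.14, 3.14].

### API

Orientations are given as a unit quaternion [x, y, z, w].
In Python, from rig import ctrl, cams gives the robot as it stands.
- The arm moves only by the tool drive_tool, never from a script. Its argument "commands" is text: rows parted by semicolons, each of 4 numbers parted by spaces: the shift along the tool's x, y, z in mm, then the turn about the tool's z in degrees. A call has 1 to 5 rows; each row shifts and turns the commanded pose from where the row before left it, along the tool's axes as they then stand; what a row does not reach is not made up. A row lasts 1/12 s, in which the tool goes at most 41.7 mm and 7.16 degrees, less where a joint would pass 70% of its speed; a pose out of reach is approached as far as the arm can. A call with a gripper value outside its range is refused whole. "jaw" is the closure, from 0 (fully open) to 1 (shut), set as the call begins (left out, the last holds). The fingers move at their own pace and stop on an object; "squeeze" is the grip in N (left out, the last holds). Time passes only in rows, so rows that do not move let the fingers close. It gives the time, the measured TCP pose, the force and the opening at its end, in the units of the state.
- ctrl.observe(): the state, without advancing time (a new reading comes with each control period).
- cams.snapshot(name): name is "side" or "top" or "wrist"; returns (picture, depth): 384x512x3 uint8, red, green, blue; 384x512 float32, m along the optical axis (not along the pixel's ray), 0 where there is no reading.
- cams.camera_params(name): a dict with "camera_matrix" (3x3 intrinsics, pixels), "R" (3x3) and "t" (3): a world point X has camera coordinates R X + t. Camera axes: x right, y down, z forward; pixel columns grow to the right and rows downward; lengths in m; the calibration is good to about 2 mm. A picture is of the moment at which its call begins: read the wrist's pose just before it. camera_params takes no time and is no camera call; for the wrist camera it gives the pose at the moment of the call.
- ctrl.sign_off(): hands the job in, once; it reports no verdict.
The state is a dict: "t": time; "joints": joint angles; "joint_velocities": joint speeds; "joint_torque": joint torques, N m; "tcp_pos": TCP position; "ee_rot": TCP orientation; "contact_force": force on the tool from outside, world axes, zero at the start; "torque": the same for the moment, N m; "finger_gap": opening from 0.0 (shut) to 1.0 (fully open).
Only numpy, scipy, OpenCV 4.12 (cv2) and the standard library are available. Lean on these libraries where they do the work, as an engineer would, in place of code of your own. Each camera call takes 0.05 s, during which the arm holds its last target.

## Working session

There is one attempt and no reset: what is moved stays moved. The work goes in short steps, Python scripts to look and compute and a tool call to move; the robot and the scene stay as the last step left them, time stands still between calls to the robot, and variables do not carry over. Pictures are saved under pics/ and viewed, and the job is handed in when it is done.

Besides the shell and the picture viewer there is one more tool, called after "Call:" as a command line: name --argument value ..., lists and objects as JSON in quotes. drive_tool: Moves the arm, as the interface text tells. Its arguments: {"type":"object","properties":{"commands":{"type":"string"},"jaw":{"type":"number"},"squeeze":{"type":"number"}},"required":["commands"]}

```bash
ls; mkdir -p pics; python3 - <<'E'
from rig import ctrl,cams
import cv2,numpy as np
print(ctrl.observe())
for n in ["side","top","wrist"]:
    p=cams.camera_params(n); im,d=cams.snapshot(n)
    cv2.imwrite(f"pics/{n}0.png",im[:,:,::-1]); np.savez(f"pics/{n}0.npz",im=im,d=d,K=p["camera_matrix"],R=p["R"],t=p["t"])
    print(n,np.round(p["camera_matrix"],1).tolist(),np.round(p["R"],3).tolist(),np.round(p["t"],3).tolist(), (-np.array(p["R"]).T@np.array(p["t"])).round(3))
E
```

```text
pics
{'t': 0.0, 'joints': array([-1.32947144,  0.59209465,  0.04829776,  1.60986125, -0.03330364,
        0.94267668, -0.03369916]), 'joint_velocities': array([ 0.00267524, -0.00051922, -0.00156033, -0.00043489, -0.0005241 ,
        0.00283532,  0.00137528]), 'joint_torque': array([ 4.87725101e-04, -5.48705721e+01,  1.54652450e+00, -1.98127216e+01,
        9.34177602e-03,  8.80511769e-03, -1.52180127e-05]), 'tcp_pos': array([0.23795439, 0.68394907, 0.23014394]), 'ee_rot': array([ 8.15023511e-01,  5.79426810e-01, -8.74311465e-04,  6.96103766e-04]), 'contact_force': array([-1.20385829, -0.54346388, -0.87806862]), 'torque': array([-0.00390972,  0.00956625, -0.01213948]), 'finger_gap': 1.002832762664151}
side [[363.2, 0.0, 249.0], [0.0, 363.2, 191.9], [0.0, 0.0, 1.0]] [[0.963, -0.268, -0.021], [-0.168, -0.537, -0.827], [0.21, 0.8, -0.562]] [-0.443, 0.189, 1.017] [ 0.245 -0.831  0.719]
top [[471.3, 0.0, 246.0], [0.0, 471.3, 190.6], [0.0, 0.0, 1.0]] [[-0.014, -1.0, 0.008], [-0.982, 0.013, -0.19], [0.19, -0.01, -0.982]] [0.089, 0.508, 1.526] [0.211 0.098 1.593]
wrist [[341.7, 0.0, 258.4], [0.0, 341.7, 189.2], [0.0, 0.0, 1.0]] [[0.329, 0.944, -0.002], [0.906, -0.315, 0.282], [0.266, -0.095, -0.959]] [-0.724, -0.037, 0.379] [0.172 0.708 0.372]
```

View pics/side0.png

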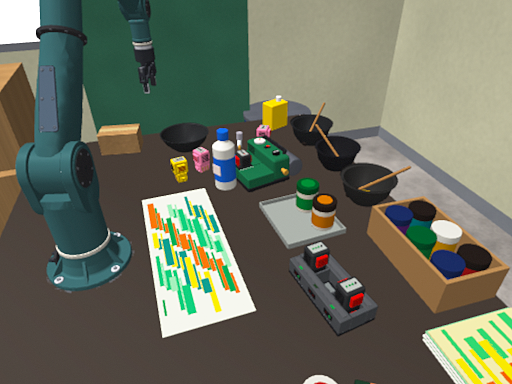

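View pics/top0.png

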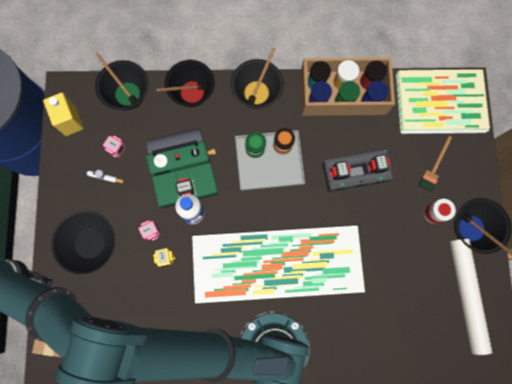

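View pics/wrist0.png

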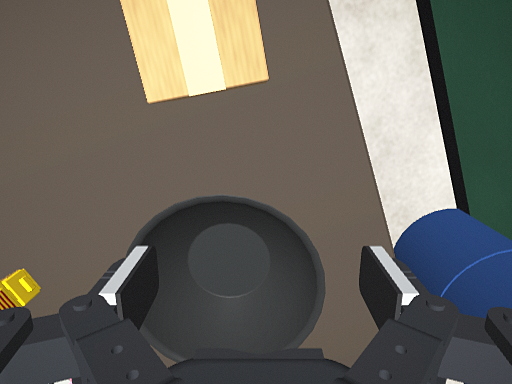

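The top view shows the compressor near (182,168), the bottle cap at about (187,203), the flat pack at about (185,186), the tray at (270,160) and the charger at (357,170). The pink and yellow look-alikes are at (113,147), (149,230) and (164,257). I'll enlarge to confirm.

```bash
python3 - <<'E'
import cv2,numpy as np
im=cv2.imread("pics/top0.png")
a=cv2.resize(im[120:230,130:240],None,fx=5,fy=5,interpolation=cv2.INTER_CUBIC)
cv2.imwrite("pics/cA.png",a)
b=cv2.resize(im[115:205,225:405],None,fx=4.4,fy=4.4,interpolation=cv2.INTER_CUBIC)
cv2.imwrite("pics/cB.png",b)
s=cv2.imread("pics/side0.png")
cv2.imwrite("pics/cC.png",cv2.resize(s[110:200,160:310],None,fx=5,fy=5,interpolation=cv2.INTER_CUBIC))
E
```

```text
(no output)
```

View pics/cA.png

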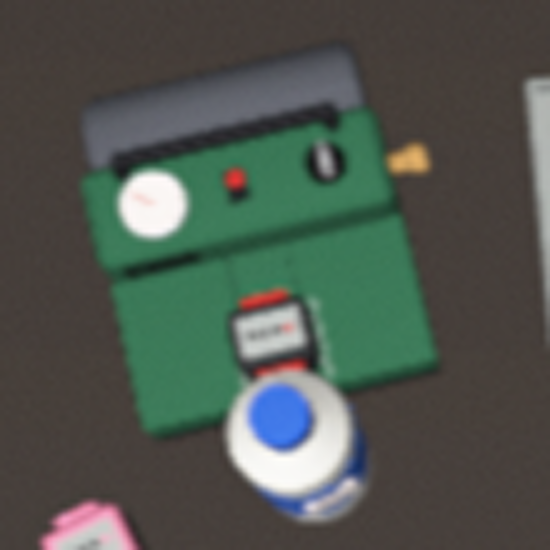

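View pics/cB.png

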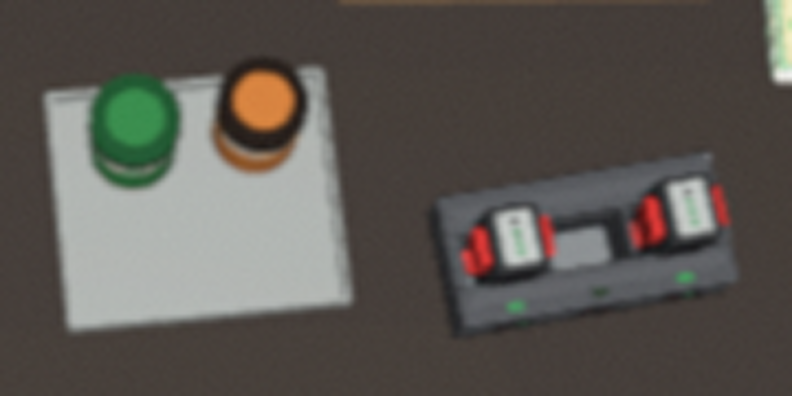

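View pics/cC.png

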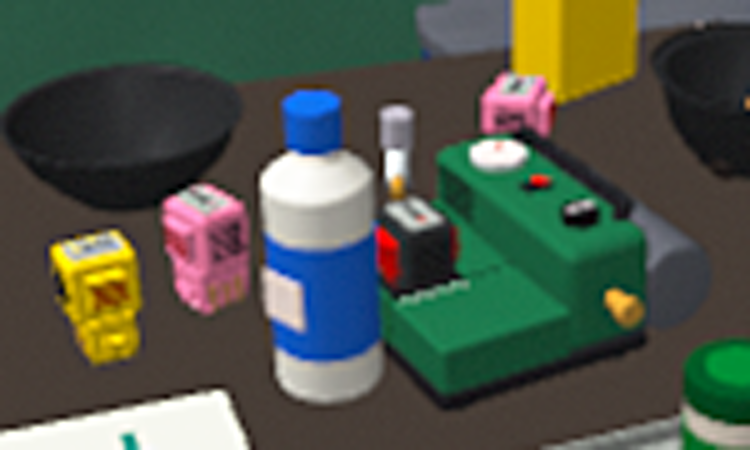

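The flat pack is the black head with red buttons in the deck (top px 185,186). The pink and yellow ones stand free on the bench. Next I'll measure positions.

```bash
cat > h.py <<'E'
import cv2,numpy as np
from rig import ctrl,cams
def load(n):
    f=np.load(f"pics/{n}.npz"); return f["im"],f["d"],f["K"],f["R"],f["t"]
def snap(cam,name):
    p=cams.camera_params(cam); im,d=cams.snapshot(cam)
    cv2.imwrite(f"pics/{name}.png",im[:,:,::-1]); np.savez(f"pics/{name}.npz",im=im,d=d,K=p["camera_matrix"],R=p["R"],t=p["t"])
def ray(uv,z,K,R,t):
    uv=np.atleast_2d(uv).astype(float)
    d=np.c_[uv,np.ones(len(uv))]@np.linalg.inv(K).T@R; c=-R.T@t
    return c+d*((z-c[2])/d[:,2])[:,None]
def proj(X,K,R,t):
    q=np.atleast_2d(X)@R.T+t; q=q@K.T; return q[:,:2]/q[:,2:]
def cloud(d,K,R,t):
    v,u=np.mgrid[:d.shape[0],:d.shape[1]]
    P=np.stack([(u-K[0,2])/K[0,0]*d,(v-K[1,2])/K[1,1]*d,d],-1)
    return (P-t)@R
def yaw(): 
    from scipy.spatial.transform import Rotation as Ro
    return Ro.from_quat(ctrl.observe()["ee_rot"]).as_matrix()
E
python3 - <<'E'
from h import *
im,d,K,R,t=load("top0"); P=cloud(d,K,R,t)
hsv=cv2.cvtColor(im,cv2.COLOR_RGB2HSV)
def blobs(m,roi,name,z,mn=8):
    x0,y0,x1,y1=roi; M=np.zeros(m.shape,np.uint8); M[y0:y1,x0:x1]=m[y0:y1,x0:x1]
    n,l,s,c=cv2.connectedComponentsWithStats(M)
    for i in range(1,n):
        if s[i,4]>=mn:
            q=P[l==i]; print(name,c[i].round(1),s[i,4],"ray",ray(c[i],z,K,R,t)[0].round(4),"depth med",np.median(q,0).round(4),"zmax",np.percentile(q[:,2],95).round(3))
H,S,V=[hsv[...,i].astype(int) for i in range(3)]
blobs(((H>100)&(H<125)&(S>140)&(V>120)),(170,190,210,225),"cap",.215)
red=((H<6)|(H>174))&(S>150)&(V>120)
blobs(red,(170,170,205,205),"button",.086)
blobs(red,(320,145,400,190),"cbut",.09)
lab=(S<60)&(V>150)
blobs(lab,(172,175,200,195),"label",.110)
blobs(lab,(330,150,400,185),"clabel",.100)
blobs((H>50)&(H<80)&(S>100),(240,125,300,165),"green",.092)
blobs((H>5)&(H<18)&(S>150)&(V>150),(270,125,300,150),"amber",.092)
# tray rect
m=((S<40)&(V>110)).astype(np.uint8); m[:, :225]=0; m[:,310:]=0;m[:120]=0;m[200:]=0
c=max(cv2.findContours(m,0,2)[0],key=cv2.contourArea); 
hull=cv2.convexHull(c); ap=cv2.approxPolyDP(hull,3,True)[:,0]
print("tray",ap.tolist(),ray(ap,.018,K,R,t).round(4).tolist())
# charger
z=P[...,2]
for nm,roi,lo,hi in [("charger",(315,140,400,195),.042,.058),("deck",(150,150,220,215),.052,.068),("pump",(145,130,220,185),.097,.113)]:
    x0,y0,x1,y1=roi
    M=np.zeros(z.shape,np.uint8); M[y0:y1,x0:x1]=((z>lo)&(z<hi))[y0:y1,x0:x1]
    n,l,s,cc=cv2.connectedComponentsWithStats(M); i=1+np.argmax(s[1:,4])
    q=P[l==i][:,:2].astype(np.float32); r=cv2.minAreaRect(q*1000)
    print(nm,s[i,4],"rect",r, "zmed",np.median(P[l==i][:,2]))
E
```

```text
cap [185.6 203.1] 111 ray [0.4416 0.2626 0.215 ] depth med [0.4422 0.2618 0.2139] zmax 0.218
cap [187.4 220.4] 8 ray [0.3901 0.257  0.215 ] depth med [0.4067 0.2715 0.0865] zmax 0.102
button [182.2 179.5] 17 ray [0.5415 0.2899 0.086 ] depth med [0.5379 0.2885 0.1   ] zmax 0.112
cbut [388.1 161.3] 15 ray [ 0.5937 -0.388   0.09  ] depth med [ 0.598  -0.3882  0.086 ] zmax 0.546
cbut [373.2 164.2] 34 ray [ 0.5842 -0.3379  0.09  ] depth med [ 0.5829 -0.3382  0.0908] zmax 0.099
cbut [348.7 167.5] 14 ray [ 0.5742 -0.2566  0.09  ] depth med [ 0.5757 -0.2565  0.0898] zmax 0.095
cbut [333.4 172. ] 45 ray [ 0.5597 -0.2053  0.09  ] depth med [ 0.5619 -0.2073  0.0858] zmax 0.1
cbut [369.5 168. ] 8 ray [ 0.5716 -0.325   0.09  ] depth med [ 0.5819 -0.3386  0.0397] zmax 0.059
label [183.7 186. ] 95 ray [0.515  0.2819 0.11  ] depth med [0.5147 0.281  0.1103] zmax 0.116
clabel [381.5 161.6] 90 ray [ 0.5902 -0.363   0.1   ] depth med [ 0.5896 -0.3624  0.1005] zmax 0.106
clabel [342.2 168.5] 92 ray [ 0.5687 -0.2328  0.1   ] depth med [ 0.5685 -0.2322  0.1003] zmax 0.105
green [255.2 141.9] 322 ray [0.6645 0.0493 0.092 ] depth med [0.6634 0.0498 0.0958] zmax 0.101
green [254.7 155. ] 23 ray [0.62   0.0515 0.092 ] depth med [0.6332 0.0494 0.0396] zmax 0.05
amber [284.3 137.4] 134 ray [ 0.6789 -0.0478  0.092 ] depth med [ 0.6776 -0.0468  0.0961] zmax 0.102
tray [[297, 130], [304, 183], [241, 189], [235, 136]] [[0.7285, -0.1001, 0.018], [0.539, -0.1174, 0.018], [0.5208, 0.0982, 0.018], [0.7092, 0.1167, 0.018]]
charger 1066 rect ((579.23876953125, -296.7200012207031), (105.94078063964844, 218.46820068359375), 9.18871021270752) zmed 0.04959726119283483
deck 1465 rect ((534.1189575195312, 288.30352783203125), (109.7310791015625, 199.70281982421875), 14.065722465515137) zmed 0.05955912307861777
pump 1072 rect ((612.8800048828125, 307.34881591796875), (68.67035675048828, 197.9746551513672), 13.3685302734375) zmed 0.10455424730077506
```

Measurements agree with each other:
- Pack to bottle is 76 mm.
- The charger's neighbouring packs are 132 mm apart.
- The tray sides are about 190 × 216 mm.

I'll go for the bottle cap first.

Call:
drive_tool --commands "-27 27 -12 0; -27 27 -12 0; -27 27 -12 0; -27 27 -12 0; -27 27 -12 0" --jaw 0.2 --squeeze 50

```text
t: 0.57
tcp_pos: [0.3218, 0.5109, 0.2914]
ee_rot: [0.815, 0.58, -0.0, 0.0]
contact_force: [0.9, 0.8, 0.7]
finger_gap: 0.799
```

Call:
drive_tool --commands "-27 27 0 0; -27 27 0 0; -27 27 0 0; -27 27 0 0; -27 27 0 0"

```text
t: 0.98
tcp_pos: [0.4048, 0.3391, 0.2913]
ee_rot: [0.815, 0.579, -0.0, 0.0]
contact_force: [0.7, -0.1, 0.3]
finger_gap: 0.799
```

Call:
drive_tool --commands "-27 27 0 0; -27 27 0 0; 0 0 0 7; 0 0 0 7; 0 0 0 7"

```text
t: 1.4
tcp_pos: [0.4382, 0.2708, 0.2912]
ee_rot: [0.909, 0.417, -0.0, -0.0]
contact_force: [-0.3, 0.7, -1.1]
finger_gap: 0.803
```

Call:
drive_tool --commands "0 0 0 7; 0 0 0 7; 0 0 0 7; 0 0 0 7; 0 0 0 7"

```text
t: 1.82
tcp_pos: [0.4375, 0.2721, 0.2912]
ee_rot: [0.992, 0.126, -0.0, 0.0]
contact_force: [-0.4, 0.3, -0.2]
finger_gap: 0.8
```

```bash
cat >> h.py <<'E'
def go(x,y,z,ang):
    "remaining move in tool axes mm, turn deg (ang = world angle of tool x)"
    s=ctrl.observe(); R_=yaw(); D=(np.array([x,y,z])-s["tcp_pos"])*1000
    a=np.degrees(np.arctan2(R_[1,0],R_[0,0])); dt=(-(ang-a)+90)%180-90
    print("t",round(s["t"],2),"tcp",s["tcp_pos"].round(4),"ang",a.round(2),"tilt",np.degrees(np.arccos(-R_[2,2])).round(2),"tooldelta",(R_.T@D).round(1),"turn",dt.round(2),"gap",round(s["finger_gap"],3),"F",s["contact_force"].round(1),"j7",s["joints"][6].round(2))
E
python3 - <<'E'
from h import *
go(.4416,.2626,.27,14)
im,d,K,R,t=load("top0")
print(ray([[193,236],[280,231],[358,227],[364,290]],0,K,R,t).round(3))
E
```

```text
t 1.82 tcp [0.4375 0.2721 0.2912] ang 14.47 tilt 0.02 tooldelta [ 1.6 10.2 21.2] turn 0.47 gap 0.8 F [-0.4  0.3 -0.2] j7 -0.26
[[ 0.365  0.262  0.   ]
 [ 0.378 -0.032  0.   ]
 [ 0.388 -0.298  0.   ]
 [ 0.178 -0.305  0.   ]]
```

Call:
drive_tool --commands "1.6 10 25 0.5; 0 0 25 0; 0 0 25 0; 0 0 16 0; 0 0 11 0"

```text
t: 2.23
tcp_pos: [0.4407, 0.2623, 0.1873]
ee_rot: [0.992, 0.125, -0.001, 0.001]
contact_force: [0.1, -0.3, 1.1]
finger_gap: 0.799
```

```bash
python3 - <<'E'
from h import *
go(.4416,.2626,.188,14); snap("wrist","w1")
E
```

```text
t 2.23 tcp [0.4407 0.2623 0.1873] ang 14.32 tilt 0.19 tooldelta [ 1.  -0.  -0.7] turn 0.32 gap 0.799 F [ 0.1 -0.3  1.1] j7 -0.17
```

View pics/w1.png

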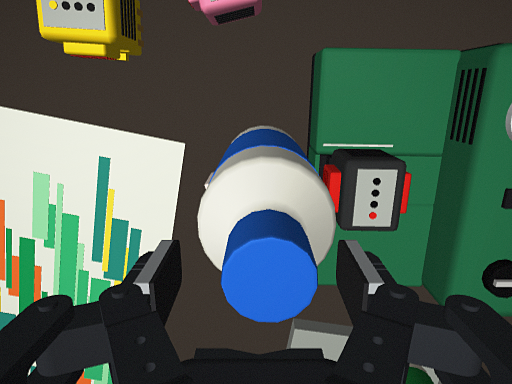

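The wrist view shows the blue cap (269,270) between the pads, so I'll close on it.

Call:
drive_tool --commands "0 0 0 0; 0 0 0 0; 0 0 0 0; 0 0 0 0; 0 0 0 0" --jaw 1 --squeeze 60

```text
t: 2.7
tcp_pos: [0.443, 0.2636, 0.1904]
ee_rot: [0.992, 0.125, 0.001, -0.001]
contact_force: [0.4, -1.0, 1.7]
finger_gap: 0.424
```

Call:
drive_tool --commands "0 0 0 0; 0 0 -3 0; 0 0 -6 0; 0 0 -10 0; 0 0 -15 0"

```text
t: 3.12
tcp_pos: [0.44, 0.262, 0.2226]
ee_rot: [0.992, 0.125, -0.002, 0.001]
contact_force: [-0.4, -0.6, -4.5]
finger_gap: 0.425
```

```bash
python3 - <<'E'
from h import *
go(.5796,-.005,.262,14); snap("wrist","w2")
E
```

```text
t 3.12 tcp [0.44   0.262  0.2226] ang 14.32 tilt 0.29 tooldelta [ 69.  293.3 -39.2] turn 0.32 gap 0.425 F [-0.4 -0.6 -4.5] j7 -0.2
```

View pics/w2.png

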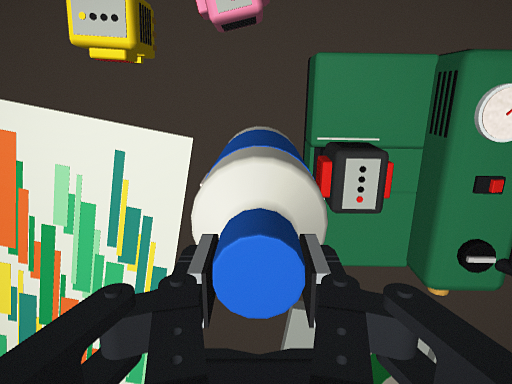

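Call:
drive_tool --commands "0 6 -8 0; 0 14 -4 0; 0 24 0 0; 0 30 0 0; 0 30 0 0"

```text
t: 3.58
tcp_pos: [0.4673, 0.16, 0.2352]
ee_rot: [0.992, 0.125, -0.0, 0.0]
contact_force: [0.8, -0.9, -4.2]
finger_gap: 0.428
```

Call:
drive_tool --commands "0 30 0 0; 0 30 0 0; 8 28 0 0; 14 28 0 0; 14 26 0 0"

```text
t: 4.0
tcp_pos: [0.5367, 0.0298, 0.2351]
ee_rot: [0.992, 0.123, -0.001, 0.0]
contact_force: [0.0, 0.1, -4.7]
finger_gap: 0.421
```

Call:
drive_tool --commands "14 20 0 0; 10 14 0 0; 5 8 0 0; 0 0 0 0; 0 0 0 0"

```text
t: 4.42
tcp_pos: [0.5747, -0.0004, 0.2348]
ee_rot: [0.992, 0.124, -0.001, -0.0]
contact_force: [0.2, 0.5, -4.5]
finger_gap: 0.422
```

```bash
python3 - <<'E'
from h import *
go(.5796,-.005,.196,14); snap("side","s2");snap("top","t2")
E
```

```text
t 4.42 tcp [ 5.747e-01 -4.000e-04  2.348e-01] ang 14.24 tilt 0.16 tooldelta [ 3.7  5.7 38.8] turn 0.24 gap 0.422 F [ 0.2  0.5 -4.5] j7 0.39
```

View pics/s2.png

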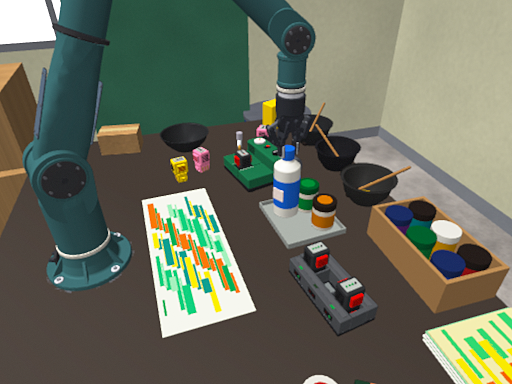

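The bottle hangs upright over the tray's free near half, base at about (287,215). Lowering.

Call:
drive_tool --commands "2 3 10 0; 1 2 12 0; 0 0 10 0; 0 0 5 0; 0 0 1 0"

```text
t: 4.93
tcp_pos: [0.5785, -0.0037, 0.1951]
ee_rot: [0.992, 0.125, -0.002, -0.0]
contact_force: [0.1, -0.5, -4.7]
finger_gap: 0.427
```

Call:
drive_tool --commands "0 0 1 0; 0 0 1 0; 0 0 1 0; 0 0 0 0"

```text
t: 5.27
tcp_pos: [0.5806, -0.004, 0.1946]
ee_rot: [0.992, 0.125, 0.0, 0.0]
contact_force: [0.2, 1.4, -4.9]
finger_gap: 0.423
```

Call:
drive_tool --commands "0 0 1 0; 0 0 0 0; 0 0 0 0"

```text
t: 5.52
tcp_pos: [0.581, -0.0041, 0.1944]
ee_rot: [0.992, 0.125, 0.001, -0.0]
contact_force: [-0.1, -0.2, 2.1]
finger_gap: 0.422
```

Call:
drive_tool --commands "0 0 1 0; 0 0 0 0; 0 0 0 0"

```text
t: 5.77
tcp_pos: [0.5815, -0.0041, 0.1943]
ee_rot: [0.992, 0.125, 0.001, -0.0]
contact_force: [-1.2, -0.2, 9.1]
finger_gap: 0.424
```

Call:
drive_tool --commands "0 0 -1 0; 0 0 0 0"

```text
t: 5.93
tcp_pos: [0.581, -0.0042, 0.1943]
ee_rot: [0.992, 0.125, 0.001, 0.0]
contact_force: [-0.3, 0.5, 5.5]
finger_gap: 0.426
```

Call:
drive_tool --commands "0 0 0 0; 0 0 0 0; 0 0 0 0; 0 0 -5 0; 0 0 -15 0" --jaw 0.2

```text
t: 6.35
tcp_pos: [0.5785, -0.0039, 0.2117]
ee_rot: [0.992, 0.125, -0.002, -0.0]
contact_force: [-0.6, 0.1, 0.2]
finger_gap: 0.801
```

Call:
drive_tool --commands "0 0 -20 0; 0 0 -20 0; 0 0 -5 0"

```text
t: 6.6
tcp_pos: [0.5822, -0.0044, 0.2614]
ee_rot: [0.992, 0.124, 0.003, 0.0]
contact_force: [0.3, -0.5, 0.5]
finger_gap: 0.8
```

```bash
python3 - <<'E'
from h import *
go(.515,.282,.20,14); snap("side","s3");snap("wrist","w3")
E
```

```text
t 6.6 tcp [ 0.5822 -0.0044  0.2614] ang 14.3 tilt 0.32 tooldelta [   5.2 -294.2   61.1] turn 0.3 gap 0.8 F [ 0.3 -0.5  0.5] j7 0.38
```

View pics/s3.png

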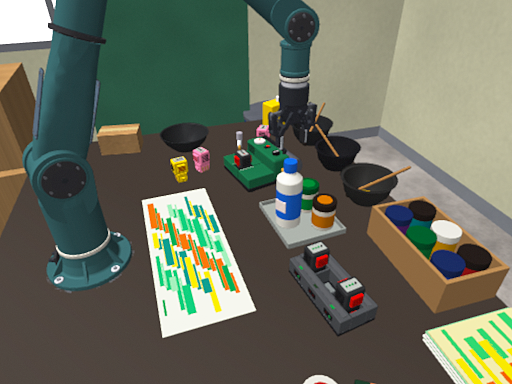

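View pics/w3.png

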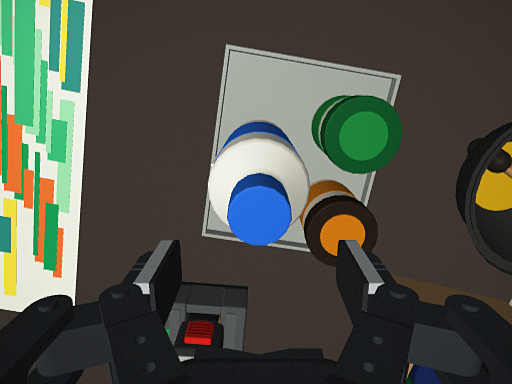

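The bottle stands upright and free in the tray (side 289,200). Now on to the pack.

Call:
drive_tool --commands "1 -37 0 0; 1 -37 0 0; 1 -37 0 0; 1 -37 0 0; 1 -37 0 0" --jaw 0

```text
t: 7.12
tcp_pos: [0.5378, 0.1777, 0.2569]
ee_rot: [0.992, 0.124, -0.001, 0.0]
contact_force: [0.7, 0.6, 0.8]
finger_gap: 1.0
```

Call:
drive_tool --commands "0 -37 10 0; 0 -37 10 0; 0 -25 10 0; 0 -10 10 0; 0 0 0 0"

```text
t: 7.53
tcp_pos: [0.5091, 0.2847, 0.2149]
ee_rot: [0.992, 0.128, -0.003, 0.001]
contact_force: [0.1, -0.5, -0.1]
finger_gap: 1.004
```

```bash
python3 - <<'E'
from h import *
go(.515,.282,.18,14); snap("top","t4");snap("wrist","w4")
E
```

```text
t 7.53 tcp [0.5091 0.2847 0.2149] ang 14.67 tilt 0.34 tooldelta [ 5.3  4.1 34.9] turn 0.67 gap 1.004 F [ 0.1 -0.5 -0.1] j7 -0.13
```

View pics/w4.png

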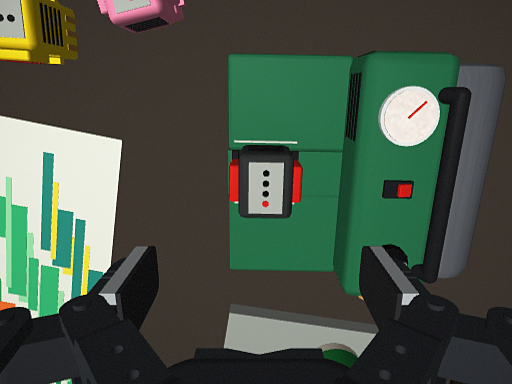

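The wrist view shows the pack head at (266,182) with red buttons at left (235) and right (296). I'll measure it from here.

```bash
python3 - <<'E'
from h import *
im,d,K,R,t=load("w4"); P=cloud(d,K,R,t)
z=P[...,2]; M=np.zeros(z.shape,np.uint8); M[130:230,220:315]=((z>.103)&(z<.118))[130:230,220:315]
n,l,s,c=cv2.connectedComponentsWithStats(M); i=1+np.argmax(s[1:,4]); q=P[l==i]
print(s[i],cv2.minAreaRect((q[:,:2]*1000).astype(np.float32)),np.median(q[:,2]))
hsv=cv2.cvtColor(im,cv2.COLOR_RGB2HSV)
lab=((hsv[...,1]<60)&(hsv[...,2]>130)).astype(np.uint8); L=np.zeros_like(lab); L[140:225,235:300]=lab[140:225,235:300]
c=max(cv2.findContours(L,0,2)[0],key=cv2.contourArea); r=cv2.minAreaRect(c); print(r, ray(r[0],.110,K,R,t))
b=cv2.boxPoints(r); w=ray(b,.110,K,R,t); e=np.diff(w,axis=0)[:, :2]; print(np.linalg.norm(e,axis=1)*1000,np.degrees(np.arctan2(e[:,1],e[:,0])))
im,d,K,R,t=load("t4"); hsv=cv2.cvtColor(im,cv2.COLOR_RGB2HSV)
# bottle
m=((hsv[...,0]>100)&(hsv[...,0]<125)&(hsv[...,1]>140)&(hsv[...,2]>150)).astype(np.uint8); m[:,:225]=0;m[:,315:]=0; m[:120]=0;m[200:]=0
n,l,s,c=cv2.connectedComponentsWithStats(m)
for i in range(1,n):
  if s[i,4]>20: print("cap",c[i],s[i,4],ray(c[i],.219,K,R,t))
E
```

```text
[ 239  152   55   67 3471] ((517.0674438476562, 282.44580078125), (41.27625274658203, 52.52394104003906), 13.492904663085938) 0.11004695248677032
((266.0, 187.5), (51.0, 34.0), 90.0) [[0.51700331 0.28309933 0.11      ]]
[25.16278326 40.18442915 26.29471485] [  14.44665881  -74.42091907 -165.52741727]
cap [274.0619469  156.92035398] 113 [[ 0.57853142 -0.00266573  0.219     ]]
cap [268.46875 176.96875] 32 [[0.51687996 0.01564206 0.219     ]]
```

Call:
drive_tool --commands "6 3.5 15 1; 0 0 20 0; 0 0 10 0; 0 0 0 0; 0 0 0 0"

```text
t: 8.05
tcp_pos: [0.5194, 0.2783, 0.1733]
ee_rot: [0.993, 0.115, -0.0, 0.001]
contact_force: [-0.3, -0.1, 1.0]
finger_gap: 1.002
```

```bash
python3 - <<'E'
from h import *
go(.5163,.2826,.067,13.7)
E
```

```text
t 8.05 tcp [0.5194 0.2783 0.1733] ang 13.17 tilt 0.07 tooldelta [ -2.   -5.  106.3] turn -0.53 gap 1.002 F [-0.3 -0.1  1. ] j7 -0.11
```

Call:
drive_tool --commands "-2 -5 20 -0.5; 0 0 20 0; 0 0 10 0; 0 0 0 0; 0 0 0 0"

```text
t: 8.47
tcp_pos: [0.5164, 0.2842, 0.1238]
ee_rot: [0.993, 0.12, 0.0, 0.0]
contact_force: [-0.5, -0.1, 0.2]
finger_gap: 0.999
```

```bash
python3 - <<'E'
from h import *
go(.5163,.2826,.067,13.7); snap("wrist","w5")
im,d,K,R,t=load("w5"); P=cloud(d,K,R,t)
z=P[...,2]; M=np.zeros(z.shape,np.uint8); M[100:330,180:340]=((z>.103)&(z<.116))[100:330,180:340]
n,l,s,c=cv2.connectedComponentsWithStats(M); i=1+np.argmax(s[1:,4]); q=P[l==i]
print(s[i],cv2.minAreaRect((q[:,:2]*1000).astype(np.float32)),np.median(q[:,2]))
E
```

```text
t 8.47 tcp [0.5164 0.2842 0.1238] ang 13.78 tilt 0.02 tooldelta [-0.5  1.5 56.8] turn 0.08 gap 0.999 F [-0.5 -0.1  0.2] j7 -0.08
[ 214  187   85   97 7708] ((516.3746948242188, 283.1124572753906), (42.18314743041992, 51.693172454833984), 13.658291816711426) 0.11001146651083105
```

View pics/w5.png

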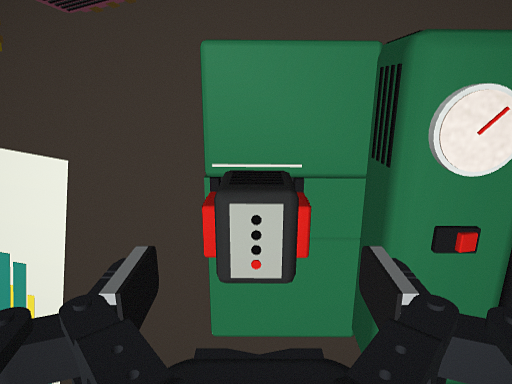

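The pack is centred at (0.5164, 0.2831) with yaw 13.7°, and the jaws are aligned. Descending.

Call:
drive_tool --commands "0 1 15 0; 0 0 18 0; 0 0 15 0; 0 0 7 0; 0 0 1 0"

```text
t: 8.93
tcp_pos: [0.5162, 0.2834, 0.067]
ee_rot: [0.993, 0.12, -0.0, 0.0]
contact_force: [0.4, 0.9, 1.0]
finger_gap: 1.001
```

Call:
drive_tool --commands "0 0 0 0; 0 0 0 0; 0 0 0 0; 0 0 0 0; 0 0 0 0" --jaw 1 --squeeze 50

```text
t: 9.35
tcp_pos: [0.5161, 0.2838, 0.0699]
ee_rot: [0.993, 0.12, -0.0, -0.001]
contact_force: [-3.6, -1.4, 15.2]
finger_gap: 0.483
```

```bash
python3 - <<'E'
from h import *
go(.5163,.2826,.067,13.7); snap("wrist","w6")
E
```

```text
t 9.35 tcp [0.5161 0.2838 0.0699] ang 13.81 tilt 0.08 tooldelta [-0.1  1.2  2.9] turn 0.11 gap 0.483 F [-3.6 -1.4 15.2] j7 -0.05
```

View pics/w6.png

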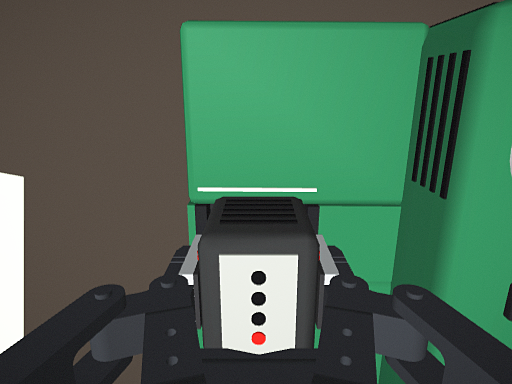

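Both buttons are between the pads and the gap reads about 43 mm. Holding briefly, then lifting straight up.

Call:
drive_tool --commands "0 0 0 0; 0 0 -2 0; 0 0 -4 0; 0 0 -6 0; 0 0 -8 0"

```text
t: 9.82
tcp_pos: [0.5158, 0.2834, 0.0873]
ee_rot: [0.993, 0.12, -0.001, 0.0]
contact_force: [-0.4, 0.6, -3.6]
finger_gap: 0.486
```

Call:
drive_tool --commands "0 0 -10 0; 0 0 -12 0; 0 0 -15 0; 0 0 -15 0; 0 0 -10 0"

```text
t: 10.23
tcp_pos: [0.517, 0.2839, 0.1516]
ee_rot: [0.993, 0.12, 0.001, -0.0]
contact_force: [0.6, -0.4, -2.9]
finger_gap: 0.487
```

```bash
python3 - <<'E'
from h import *
go(.46,-.11,.12,99.4); snap("side","s7"); snap("wrist","w7")
im,d,K,R,t=load("side0"); s=cv2.imread("pics/s7.png"); cv2.imwrite("pics/s7c.png",cv2.resize(s[90:200,200:330],None,fx=5,fy=5))
E
```

```text
t 10.23 tcp [0.517  0.2839 0.1516] ang 13.81 tilt 0.14 tooldelta [-149.4  368.9   31. ] turn -85.59 gap 0.487 F [ 0.6 -0.4 -2.9] j7 -0.09
```

View pics/s7c.png

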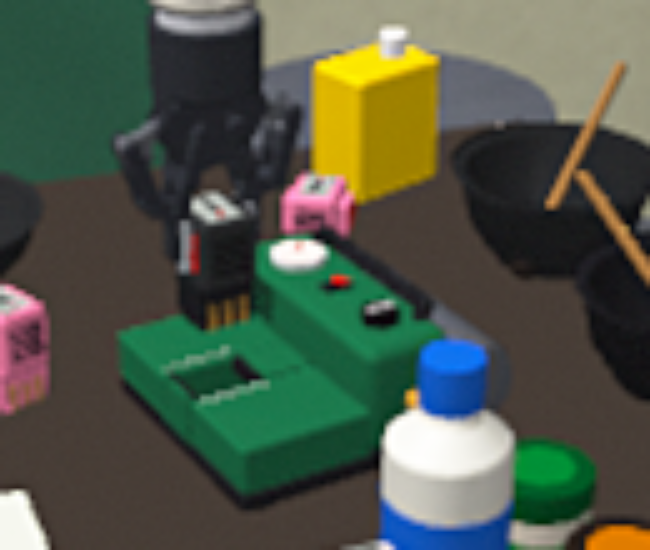

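View pics/w7.png

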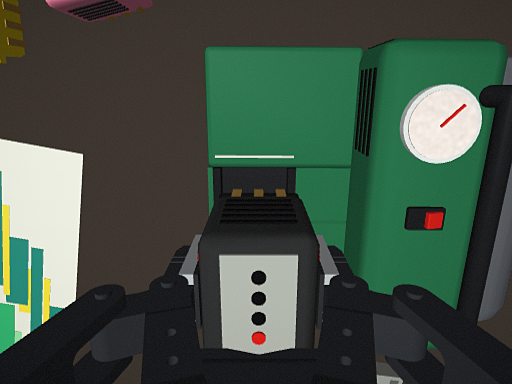

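Pack is free of the bay. Carrying it to the clear bench in front of the tray.

Call:
drive_tool --commands "-20 10 0 0; -25 20 0 0; -25 28 0 0; -20 33 0 0; -15 36 0 0"

```text
t: 10.75
tcp_pos: [0.4416, 0.1345, 0.1487]
ee_rot: [0.993, 0.122, -0.002, 0.0]
contact_force: [0.1, -0.6, -2.6]
finger_gap: 0.485
```

Call:
drive_tool --commands "-15 36 0 0; -10 37 0 0; -10 37 0 0; -5 37 0 0; 0 37 0 0"

```text
t: 11.17
tcp_pos: [0.4473, -0.0549, 0.1489]
ee_rot: [0.993, 0.12, -0.001, -0.0]
contact_force: [0.5, 0.8, -2.2]
finger_gap: 0.485
```

Call:
drive_tool --commands "0 30 0 0; 0 18 0 -4; 0 0 0 -7; 0 0 0 -7; 0 0 0 -7"

```text
t: 11.58
tcp_pos: [0.4608, -0.1004, 0.1489]
ee_rot: [0.942, 0.334, -0.0, -0.0]
contact_force: [0.0, 0.5, -3.1]
finger_gap: 0.489
```

Call:
drive_tool --commands "0 0 5 -7; 0 0 5 -7; 0 0 5 -7; 0 0 5 -7; 0 0 5 -7"

```text
t: 12.0
tcp_pos: [0.4609, -0.0997, 0.1238]
ee_rot: [0.798, 0.603, -0.0, -0.0]
contact_force: [-0.3, 0.6, -2.3]
finger_gap: 0.488
```

Call:
drive_tool --commands "0 0 5 -7; 0 0 5 -7; 0 0 0 -7; 0 0 0 -4; 0 0 0 0"

```text
t: 12.42
tcp_pos: [0.4608, -0.0999, 0.1139]
ee_rot: [0.65, 0.76, -0.0, -0.0]
contact_force: [-0.3, -0.5, -2.6]
finger_gap: 0.492
```

```bash
python3 - <<'E'
from h import *
go(.46,-.11,.05,99.4); snap("side","s8"); snap("top","t8")
s=cv2.imread("pics/s8.png"); cv2.imwrite("pics/s8c.png",cv2.resize(s[110:300,180:380],None,fx=3.9,fy=3))
E
```

```text
t 12.42 tcp [ 0.4608 -0.0999  0.1139] ang 98.85 tilt 0.06 tooldelta [-9.9 -2.3 63.8] turn -0.55 gap 0.492 F [-0.3 -0.5 -2.6] j7 1.65
```

View pics/s8.png

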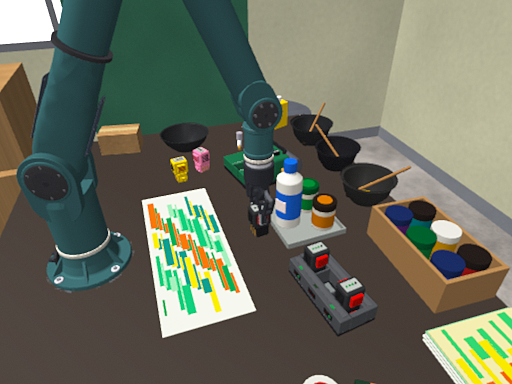

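View pics/t8.png

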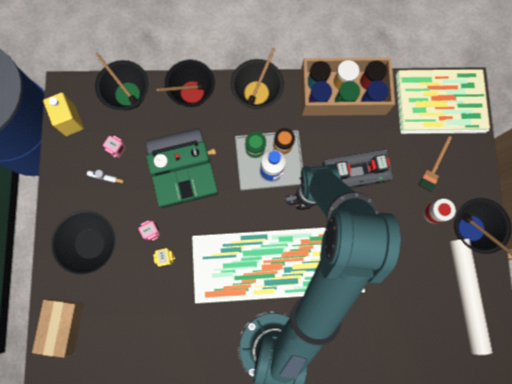

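The pack hangs upright over bare bench, clear of paper, tray and charger. Lowering it.

Call:
drive_tool --commands "-4 0 12 0; -4 0 18 0; -2 0 18 0; 0 0 12 0; 0 0 4 0"

```text
t: 12.93
tcp_pos: [0.4619, -0.1096, 0.0488]
ee_rot: [0.651, 0.759, -0.001, -0.001]
contact_force: [-0.2, -0.5, -3.3]
finger_gap: 0.489
```

Call:
drive_tool --commands "0 0 2 0; 0 0 1 0; 0 0 1 0; 0 0 0 0; 0 0 0 0"

```text
t: 13.35
tcp_pos: [0.4631, -0.1096, 0.0469]
ee_rot: [0.651, 0.759, 0.0, 0.001]
contact_force: [0.2, -1.3, -3.9]
finger_gap: 0.488
```

Call:
drive_tool --commands "0 0 1 0; 0 0 0 0; 0 0 0 0"

```text
t: 13.6
tcp_pos: [0.4627, -0.1096, 0.0455]
ee_rot: [0.651, 0.759, 0.0, 0.0]
contact_force: [0.6, -0.2, -3.0]
finger_gap: 0.487
```

Call:
drive_tool --commands "0 0 1 0; 0 0 0 0; 0 0 0 0"

```text
t: 13.85
tcp_pos: [0.4627, -0.1095, 0.0443]
ee_rot: [0.651, 0.759, -0.0, -0.0]
contact_force: [-0.8, 0.3, -1.9]
finger_gap: 0.486
```

Call:
drive_tool --commands "0 0 1 0; 0 0 0 0; 0 0 0 0"

```text
t: 14.1
tcp_pos: [0.4628, -0.1095, 0.0439]
ee_rot: [0.651, 0.759, -0.0, 0.0]
contact_force: [-1.9, -0.0, 6.1]
finger_gap: 0.488
```

Contact at TCP z 0.044, as expected. Releasing.

Call:
drive_tool --commands "0 0 0 0; 0 0 0 0; 0 0 0 0; 0 0 0 0" --jaw 0

```text
t: 14.43
tcp_pos: [0.4629, -0.1096, 0.0433]
ee_rot: [0.651, 0.759, 0.0, 0.0]
contact_force: [0.3, 0.8, 0.5]
finger_gap: 1.0
```

Call:
drive_tool --commands "0 0 -10 0; 0 0 -20 0; 0 0 -30 0; 0 0 -25 0; 0 0 -5 0"

```text
t: 14.85
tcp_pos: [0.4649, -0.1099, 0.1372]
ee_rot: [0.651, 0.759, 0.002, 0.003]
contact_force: [0.4, -0.2, -0.6]
finger_gap: 1.0
```

```bash
cat >> h.py <<'E'
def head(n,z0,roi=(100,383,150,370),b=.007):
    im,d,K,R,t=load(n); P=cloud(d,K,R,t); z=P[...,2]; M=np.zeros(z.shape,np.uint8); r0,r1,c0,c1=roi
    M[r0:r1,c0:c1]=(abs(z-z0)<b)[r0:r1,c0:c1]
    N,l,s,c=cv2.connectedComponentsWithStats(M); i=1+np.argmax(s[1:,4]); q=P[l==i]
    print(s[i],cv2.minAreaRect((q[:,:2]*1000).astype(np.float32)),np.median(q[:,2]))
E
python3 - <<'E'
from h import *
go(.4628,-.1095,.044,9.4); snap("wrist","w9"); head("w9",.084)
E
```

```text
t 14.85 tcp [ 0.4649 -0.1099  0.1372] ang 98.8 tilt 0.39 tooldelta [ 0.9 -2.6 93.2] turn 89.4 gap 1.0 F [ 0.4 -0.2 -0.6] j7 1.68
[ 226  165   69   81 5328] ((464.397705078125, -109.24823760986328), (51.479000091552734, 42.041290283203125), 8.72619915008545) 0.08407584661554052
```

View pics/w9.png

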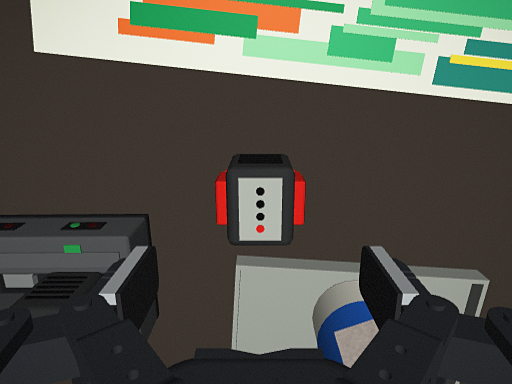

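The pack stands upright on the bench (top z 0.084, head at 260,200) with both buttons sprung out. Turning 90° for the plain faces.

Call:
drive_tool --commands "0 0 0 7; 0 0 0 7; 0 0 0 7; 0 0 0 7; 0 0 0 7"

```text
t: 15.32
tcp_pos: [0.462, -0.1095, 0.1327]
ee_rot: [0.85, 0.526, -0.001, -0.0]
contact_force: [-0.4, -0.0, 0.0]
finger_gap: 0.997
```

Call:
drive_tool --commands "0 0 0 7; 0 0 0 7; 0 0 0 7; 0 0 0 7; 0 0 0 7"

```text
t: 15.73
tcp_pos: [0.4619, -0.1094, 0.1326]
ee_rot: [0.969, 0.246, -0.001, -0.0]
contact_force: [0.5, -0.6, 0.0]
finger_gap: 1.0
```

Call:
drive_tool --commands "0 0 0 7; 0 0 0 7; 0 0 0 6; 0 0 0 0; 0 0 0 0"

```text
t: 16.15
tcp_pos: [0.4622, -0.1094, 0.1328]
ee_rot: [0.997, 0.078, -0.001, 0.0]
contact_force: [-0.2, 0.4, -0.5]
finger_gap: 0.998
```

```bash
python3 - <<'E'
from h import *
go(.4642,-.1094,.040,8.8); snap("wrist","w10"); head("w10",.084)
E
```

```text
t 16.15 tcp [ 0.4622 -0.1094  0.1328] ang 8.99 tilt 0.08 tooldelta [ 2.2  0.3 92.8] turn 0.19 gap 0.998 F [-0.2  0.4 -0.5] j7 0.55
[ 218  178   87   66 5515] ((464.7837219238281, -108.55369567871094), (52.1936149597168, 41.2025146484375), 9.094145774841309) 0.08402840279576322
```

View pics/w10.png

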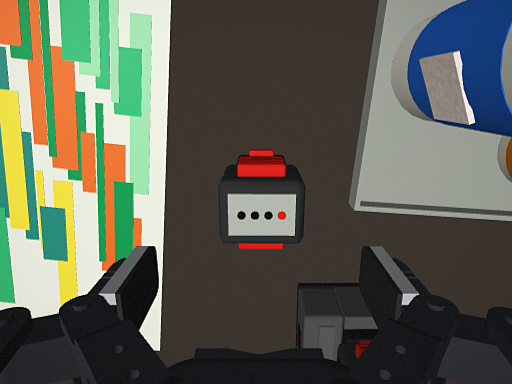

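Plain faces (220 and 303 px) lie between the jaws. Descending.

Call:
drive_tool --commands "2.3 -0.5 20 0; 0 0 25 0; 0 0 25 0; 0 0 15 0; 0 0 5.5 0"

```text
t: 16.62
tcp_pos: [0.4636, -0.1084, 0.0407]
ee_rot: [0.997, 0.078, -0.002, -0.001]
contact_force: [0.3, 1.0, 0.2]
finger_gap: 0.999
```

Call:
drive_tool --commands "0 0 0 0; 0 0 0 0; 0 0 0 0; 0 0 0 0; 0 0 0 0" --jaw 1 --squeeze 50

```text
t: 17.03
tcp_pos: [0.4651, -0.1089, 0.0437]
ee_rot: [0.997, 0.077, 0.001, 0.0]
contact_force: [-1.2, -0.5, 3.1]
finger_gap: 0.604
```

Call:
drive_tool --commands "0 0 -3 0; 0 0 -8 0; 0 0 -16 0; 0 0 -22 0; 0 0 -25 0"

```text
t: 17.45
tcp_pos: [0.464, -0.1083, 0.1174]
ee_rot: [0.997, 0.077, -0.001, -0.0]
contact_force: [0.5, 0.4, -2.2]
finger_gap: 0.602
```

Call:
drive_tool --commands "0 0 -22 0; 0 0 -15 0; 0 0 -5 0; 0 0 0 0; 0 0 0 0"

```text
t: 17.87
tcp_pos: [0.4645, -0.1084, 0.1587]
ee_rot: [0.997, 0.077, -0.0, -0.0]
contact_force: [-0.6, 0.0, -2.9]
finger_gap: 0.605
```

```bash
python3 - <<'E'
from h import *
go(.5794,-.2973,.18,9.3); snap("wrist","w11"); snap("side","s11");head("w11",.207-.0)
im,d,K,R,t=load("side0")
E
```

```text
t 17.87 tcp [ 0.4645 -0.1084  0.1587] ang 8.85 tilt 0.02 tooldelta [ 84.5 204.4 -21.4] turn -0.45 gap 0.605 F [-0.6  0.  -2.9] j7 0.53
[ 199  272   89   67 1709] ((460.1194152832031, -108.65813446044922), (29.476516723632812, 26.949853897094727), 7.719748020172119) 0.20041235601049787
```

View pics/w11.png

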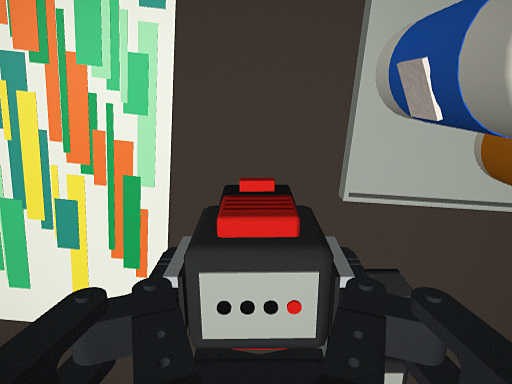

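View pics/s11.png

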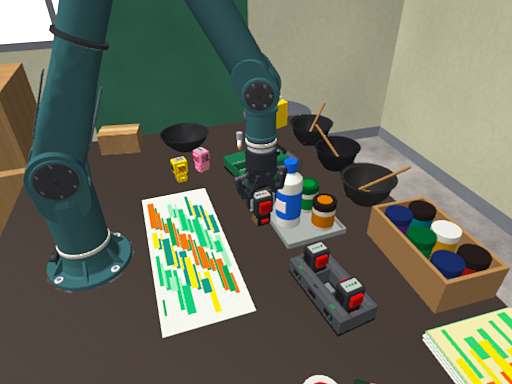

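Call:
drive_tool --commands "5 10 -8 0; 8 20 -8 0; 12 28 -4 0; 14 32 0 0; 14 32 0 0"

```text
t: 18.38
tcp_pos: [0.5358, -0.2215, 0.1776]
ee_rot: [0.997, 0.077, -0.001, -0.001]
contact_force: [1.0, -1.1, -3.0]
finger_gap: 0.602
```

Call:
drive_tool --commands "14 32 0 -0.5; 10 26 0 0; 7 16 0 0; 0 8 0 0; 0 0 0 0"

```text
t: 18.8
tcp_pos: [0.5785, -0.2994, 0.1772]
ee_rot: [0.997, 0.08, -0.001, 0.0]
contact_force: [-0.8, -1.0, -3.2]
finger_gap: 0.6
```

```bash
python3 - <<'E'
from h import *
go(.5794,-.2973,.18,9.3); snap("wrist","w12"); snap("top","t12")
E
```

```text
t 18.8 tcp [ 0.5785 -0.2994  0.1772] ang 9.16 tilt 0.15 tooldelta [ 1.2 -1.9 -2.8] turn -0.14 gap 0.6 F [-0.8 -1.  -3.2] j7 0.78
```

View pics/w12.png

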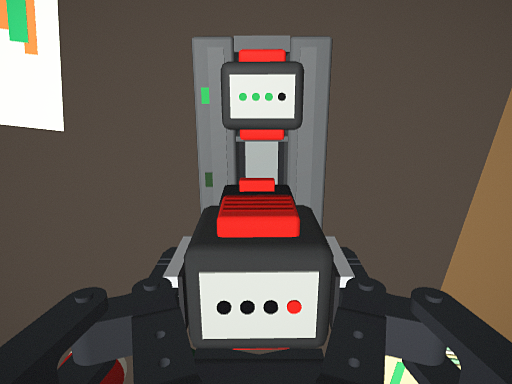

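View pics/t12.png

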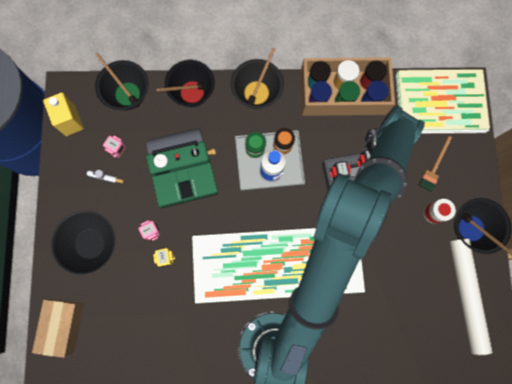

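The wrist view shows the left charging pack at (262,97), part of the free bay at (262,160), and the held pack lined up. I'll measure it.

```bash
python3 - <<'E'
from h import *
head("w12",.100,(30,180,180,345))
im,d,K,R,t=load("w12"); P=cloud(d,K,R,t)
# charger top edges: z~.05 rows 60..220
z=P[...,2]
a=np.radians(9.3); ex=np.array([np.cos(a),np.sin(a)]); ey=np.array([-np.sin(a),np.cos(a)])
c0=np.array([.5794,-.2973])
L=[];
for r in range(55,215,10):
    ok=np.where((abs(z[r]-.05)<.006)&(np.arange(512)>150)&(np.arange(512)<370))[0]
    if len(ok)>10:
        e=ray([[ok[0]-.5,r],[ok[-1]+.5,r]],.05,K,R,t)[:,:2]-c0
        L.append([r,ok[0],ok[-1],*(e@ex*1000).round(1),*(e@ey*1000).round(1)])
for l in L: print(*l)
# left pack & held pack label
hsv=cv2.cvtColor(im,cv2.COLOR_RGB2HSV); lab=((hsv[...,1]<50)&(hsv[...,2]>150)).astype(np.uint8)
for (r0,r1,q0,q1,zz) in [(65,130,215,310,.100),(262,345,190,330,.2175)]:
    m=np.zeros_like(lab); m[r0:r1,q0:q1]=lab[r0:r1,q0:q1]
    c=max(cv2.findContours(m,0,2)[0],key=cv2.contourArea); r=cv2.minAreaRect(c); w=ray(cv2.boxPoints(r),zz,K,R,t)[:,:2]
    e=np.diff(w,axis=0); print(r,w.mean(0),"rel",((w.mean(0)-c0)@ex*1000).round(1),((w.mean(0)-c0)@ey*1000).round(1),np.linalg.norm(e,axis=1)*1000,np.degrees(np.arctan2(e[:,1],e[:,0])))
E
```

```text
[ 221   62   83   68 5481] ((570.9804077148438, -232.7832489013672), (52.06414031982422, 41.07795333862305), 9.095416069030762) 0.09996865084193335
55 192 331 -49.4 53.7 93.7 93.4
65 193 330 -49.1 53.4 86.8 86.5
75 193 330 -49.5 53.8 79.7 79.4
85 194 329 -49.1 53.4 72.6 72.3
95 194 329 -49.5 53.8 65.3 65.0
105 195 328 -49.2 53.5 57.9 57.6
115 195 328 -49.6 53.9 50.4 50.1
125 196 327 -49.3 53.5 42.8 42.5
135 196 326 -49.7 53.2 35.0 34.7
145 197 326 -49.3 53.6 27.1 26.8
155 198 325 -49.0 53.2 19.1 18.8
165 198 325 -49.4 53.6 11.0 10.7
175 199 324 -49.0 53.3 2.7 2.4
185 199 324 -49.5 53.7 -5.7 -6.0
195 200 323 -49.1 53.3 -14.3 -14.6
205 200 323 -49.5 53.7 -23.0 -23.3
((262.0, 95.5), (43.0, 66.0), 90.0) [ 0.57089051 -0.23238067] rel 2.1 65.4 [40.19163807 25.70467461 41.58765765] [   9.12097377  -79.152566   -170.87218651]
((258.5, 304.9999694824219), (118.99998474121094, 65.99998474121094), -0.0) [ 0.57960951 -0.29972825] rel -0.2 -2.4 [26.41423019 39.812671   26.40163745] [ 96.32198195   9.15697599 -78.0697797 ]
```

Call:
drive_tool --commands "1 -1 5 0; 1 -0.6 15 0; 0 0 20 0; 0 0 15 0; 0 0 8 0"

```text
t: 19.32
tcp_pos: [0.5797, -0.2921, 0.1135]
ee_rot: [0.997, 0.082, -0.002, -0.002]
contact_force: [-0.4, 0.4, -2.9]
finger_gap: 0.605
```

Call:
drive_tool --commands "0 0 3 0; 0 0 0 0; 0 0 0 0"

```text
t: 19.57
tcp_pos: [0.5817, -0.295, 0.1134]
ee_rot: [0.997, 0.081, 0.0, 0.0]
contact_force: [-0.8, -0.5, -2.4]
finger_gap: 0.603
```

```bash
python3 - <<'E'
from h import *
go(.581,-.2975,.06,9.2); snap("wrist","w13")
im,d,K,R,t=load("w13"); P=cloud(d,K,R,t); z=P[...,2]
a=np.radians(9.3); ex=np.array([np.cos(a),np.sin(a)]); ey=np.array([-np.sin(a),np.cos(a)]); c0=np.array([.5794,-.2973])
s=ctrl.observe()
hsv=cv2.cvtColor(im,cv2.COLOR_RGB2HSV); lab=((hsv[...,1]<50)&(hsv[...,2]>150)).astype(np.uint8)
for (r0,r1,q0,q1,zz) in [(10,160,180,340,.100),(262,350,185,335,s["tcp_pos"][2]+.0403)]:
    m=np.zeros_like(lab); m[r0:r1,q0:q1]=lab[r0:r1,q0:q1]
    c=max(cv2.findContours(m,0,2)[0],key=cv2.contourArea); r=cv2.minAreaRect(c); w=ray(cv2.boxPoints(r),zz,K,R,t)[:,:2]
    print(r,w.mean(0),"rel",((w.mean(0)-c0)@ex*1000).round(1),((w.mean(0)-c0)@ey*1000).round(1))
head("w13",.1,(0,180,180,345))
E
```

```text
t 19.57 tcp [ 0.5817 -0.295   0.1134] ang 9.35 tilt 0.05 tooldelta [-1.1  2.3 53.4] turn 0.15 gap 0.603 F [-0.8 -0.5 -2.4] j7 0.81
((255.0, 107.0), (60.0, 92.0), 90.0) [ 0.5708852  -0.23253335] rel 2.1 65.3
((258.5, 304.9999694824219), (118.99998474121094, 65.99998474121094), -0.0) [ 0.58259751 -0.29518123] rel 3.5 1.6
[  197    59   117    94 10482] ((570.729248046875, -232.56942749023438), (52.1556282043457, 41.523075103759766), 9.269664764404297) 0.09996793831800761
```

View pics/w13.png

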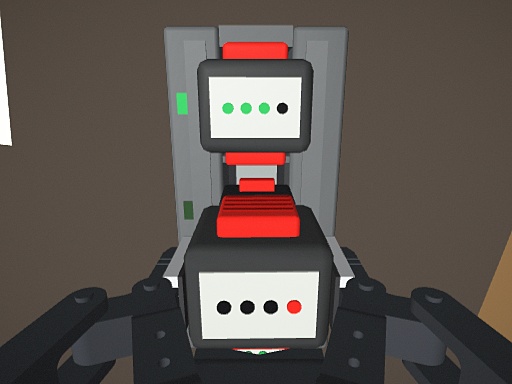

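Call:
drive_tool --commands "-1.4 2.3 4 0; 0 0 6 0; 0 0 4 0; 0 0 0 0; 0 0 0 0"

```text
t: 20.03
tcp_pos: [0.5799, -0.2976, 0.0983]
ee_rot: [0.997, 0.081, -0.0, -0.0]
contact_force: [-0.3, -0.6, -2.8]
finger_gap: 0.603
```

```bash
cat > m.py <<'E'
from h import *
import sys
n=sys.argv[1]; go(.581,-.2975,.06,9.2); s=ctrl.observe(); snap("wrist",n)
im,d,K,R,t=load(n)
a=np.radians(9.3); ex=np.array([np.cos(a),np.sin(a)]); ey=np.array([-np.sin(a),np.cos(a)]); c0=np.array([.5794,-.2973])
hsv=cv2.cvtColor(im,cv2.COLOR_RGB2HSV); lab=((hsv[...,1]<50)&(hsv[...,2]>150)).astype(np.uint8)
for (r0,r1,q0,q1,zz) in [(10,165,180,340,.100),(262,350,185,335,s["tcp_pos"][2]+.0403)]:
    m=np.zeros_like(lab); m[r0:r1,q0:q1]=lab[r0:r1,q0:q1]
    c=max(cv2.findContours(m,0,2)[0],key=cv2.contourArea); r=cv2.minAreaRect(c); w=ray(cv2.boxPoints(r),zz,K,R,t)[:,:2]
    print(r,"rel",((w.mean(0)-c0)@ex*1000).round(1),((w.mean(0)-c0)@ey*1000).round(1))
E
python3 m.py w14
```

```text
t 20.03 tcp [ 0.5799 -0.2976  0.0983] ang 9.31 tilt 0.06 tooldelta [ 1.1  0.1 38.3] turn 0.11 gap 0.603 F [-0.3 -0.6 -2.8] j7 0.82
((260.0, 103.5), (67.0, 102.0), 90.0) rel 2.1 65.1
((258.5, 305.0), (66.0, 119.0), 90.0) rel 1.4 -0.9
```

Aligned within 1 mm. Inserting.

Call:
drive_tool --commands "0.5 0 4 0; 0 0 4 0; 0 0 4 0; 0 0 3 0; 0 0 0 0"

```text
t: 20.5
tcp_pos: [0.5802, -0.2973, 0.0828]
ee_rot: [0.997, 0.081, -0.001, -0.0]
contact_force: [-0.7, 0.8, -2.2]
finger_gap: 0.608
```

Call:
drive_tool --commands "0 0 4 0; 0 0 5 0; 0 0 5 0; 0 0 3 0; 0 0 0 0"

```text
t: 20.92
tcp_pos: [0.5801, -0.2973, 0.0657]
ee_rot: [0.997, 0.081, -0.001, -0.0]
contact_force: [0.2, -0.1, -3.4]
finger_gap: 0.602
```

```bash
python3 m.py w15
```

```text
t 20.92 tcp [ 0.5801 -0.2973  0.0657] ang 9.32 tilt 0.11 tooldelta [0.8 0.4 5.7] turn 0.12 gap 0.602 F [ 0.2 -0.1 -3.4] j7 0.83
((259.0, 107.5), (87.0, 134.0), 90.0) rel 1.9 65.3
((258.5, 305.0), (66.0, 119.0), 90.0) rel 1.7 -0.7
```

View pics/w15.png

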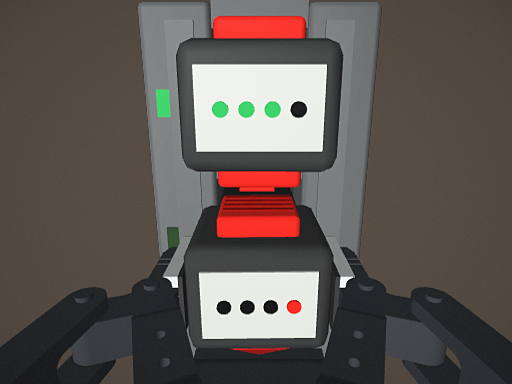

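Sliding in freely, with about 6 mm left to the rim.

Call:
drive_tool --commands "0 0 2 0; 0 0 2 0; 0 0 1 0; 0 0 0 0; 0 0 0 0"

```text
t: 21.38
tcp_pos: [0.5808, -0.2977, 0.0618]
ee_rot: [0.997, 0.081, 0.0, 0.0]
contact_force: [-0.2, 0.3, -1.8]
finger_gap: 0.606
```

Call:
drive_tool --commands "0 0 1 0; 0 0 0 0; 0 0 0 0"

```text
t: 21.63
tcp_pos: [0.5808, -0.2977, 0.0608]
ee_rot: [0.997, 0.081, 0.0, 0.0]
contact_force: [0.9, -0.5, -2.4]
finger_gap: 0.602
```

Call:
drive_tool --commands "0 0 1 0; 0 0 0 0; 0 0 0 0"

```text
t: 21.88
tcp_pos: [0.5809, -0.2978, 0.06]
ee_rot: [0.997, 0.081, 0.0, 0.0]
contact_force: [-1.2, 0.1, -1.4]
finger_gap: 0.605
```

Call:
drive_tool --commands "0 0 1 0; 0 0 0 0; 0 0 0 0"

```text
t: 22.13
tcp_pos: [0.5809, -0.2978, 0.0599]
ee_rot: [0.997, 0.081, 0.0, -0.0]
contact_force: [-1.4, 1.1, 5.2]
finger_gap: 0.605
```

Call:
drive_tool --commands "0 0 1 0; 0 0 0 0; 0 0 0 0"

```text
t: 22.38
tcp_pos: [0.5809, -0.2979, 0.0599]
ee_rot: [0.997, 0.081, 0.0, -0.0]
contact_force: [-3.9, 1.8, 11.4]
finger_gap: 0.602
```

It bottomed out at the predicted height (0.0599 − 0.0437 = 0.016 m). Releasing and lifting off.

Call:
drive_tool --commands "0 0 -1 0; 0 0 0 0; 0 0 0 0; 0 0 0 0; 0 0 0 0" --jaw 0

```text
t: 22.8
tcp_pos: [0.5808, -0.2977, 0.0586]
ee_rot: [0.997, 0.081, -0.0, 0.0]
contact_force: [-0.8, -0.2, 0.9]
finger_gap: 0.998
```

Call:
drive_tool --commands "0 0 -10 0; 0 0 -20 0; 0 0 -30 0; 0 0 -30 0; 0 0 -20 0"

```text
t: 23.22
tcp_pos: [0.5817, -0.2985, 0.1721]
ee_rot: [0.997, 0.081, 0.001, 0.001]
contact_force: [1.0, 0.4, -0.5]
finger_gap: 1.003
```

Call:
drive_tool --commands "0 0 -20 0; 0 -20 -20 0; 0 -30 0 0; 0 -20 0 0; 0 0 0 0"

```text
t: 23.63
tcp_pos: [0.5693, -0.2226, 0.2094]
ee_rot: [0.996, 0.084, -0.0, -0.002]
contact_force: [-1.0, 1.2, 0.3]
finger_gap: 1.002
```

```bash
python3 - <<'E'
from h import *
go(.5809,-.2978,.2,9.3); snap("wrist","w16"); snap("side","s16"); snap("top","t16")
s=cv2.imread("pics/s16.png"); cv2.imwrite("pics/s16c.png",cv2.resize(s[140:340,220:400],None,fx=3,fy=3))
E
```

```text
t 23.63 tcp [ 0.5693 -0.2226  0.2094] ang 9.67 tilt 0.26 tooldelta [-1.2 76.1  9.1] turn 0.37 gap 1.002 F [-1.   1.2  0.3] j7 0.67
```

View pics/w16.png

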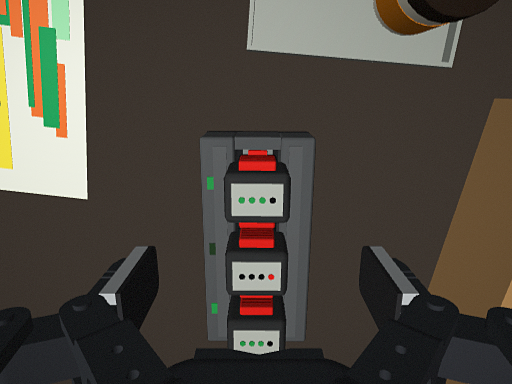

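View pics/s16c.png

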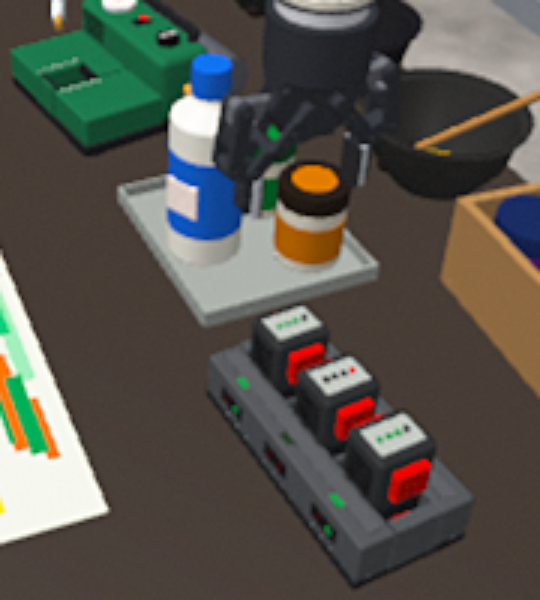

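The middle pack (258,270) sits level with its two neighbours, and the bottle and pots are upright. One numeric check before handing in.

```bash
python3 - <<'E'
from h import *
im,d,K,R,t=load("w16"); P=cloud(d,K,R,t)
hsv=cv2.cvtColor(im,cv2.COLOR_RGB2HSV); lab=((hsv[...,1]<60)&(hsv[...,2]>140)).astype(np.uint8); m=np.zeros_like(lab); m[170:360,222:290]=lab[170:360,222:290]
for c in cv2.findContours(m,0,2)[0]:
    if cv2.contourArea(c)>150:
        r=cv2.minAreaRect(c); k=np.zeros_like(m); cv2.drawContours(k,[c],-1,1,-1)
        print(np.round(r[0],1),ray(r[0],.1,K,R,t).round(4),"z",np.median(P[k>0][:,2]).round(4))
E
python3 -c "
from rig import ctrl
print(ctrl.sign_off())"
```

```text
[256. 342.] [[ 0.5921 -0.3627  0.1   ]] z 0.1009
[256. 276.] [[ 0.5813 -0.2983  0.1   ]] z 0.1009
[256.5 199.5] [[ 0.5707 -0.2327  0.1   ]] z 0.1007
the job is handed in; nothing more can be done
None
```

The job is done and handed in at about 24 s of the 64 s allowed; sign-off reports no verdict.

- **Bottle:** I lifted the dye bottle by its cap and stood it in the free near half of the spill tray.
- **Battery out:** I pinched both red buttons, drew the pack straight up out of the compressor and stood it upright on the bench.
- **Battery in:** I took it again by its ribbed faces and lowered it into the charger's middle bay until it bottomed out.

**Last checks**
- **Pack height:** its top is at z = 0.101 m, level with both neighbours, as expected when fully home.
- **Pack position:** it is within about 1 mm of midway between the two charging packs.
- **Other batteries:** both are within about 2 mm of where I measured them at the start.
- **Bottle and pots:** all stand upright and clear in the last side view. The gripper is open and clear of everything.

**Disagreement:** the top and wrist cameras differed by about 2 mm on the charger's position. I used the wrist view relative to the held pack, and it slid in without resistance. Button travel was not measured directly; I inferred it from the jaw gap and from the pack coming free.

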